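Draw the print plate out and load the dish

ROBOT

A 7-joint arm with a two-finger parallel gripper is mounted at the origin on the work surface. World frame = base frame: x ahead of the robot, y to its left, z up, the work surface at z = 0. Lengths are in m, angles in rad, forces in N, time in s.
With the tool pointing down it reaches from about 0.4 to 0.875 m from the base axis. Payload 19.3 kg.
Tool frame: the origin (TCP) lies at the very end of the fingers, on their centre line; the grasp point (between the pads) lies bot.grasp_offset behind it (bot.grasp_offset is the distance from the TCP to the grasp point, in m); z points along the fingers, y is the direction in which the jaws open and shut (so a half turn about z gives the same grasp; the last joint's range is limited). The gripper opens to 85 mm and grips with 20 to 120 N. Pads are 22 mm wide; open, the fingers measure 114 mm over their backs; the gripper's body (76 mm by 85 mm) begins 54 mm behind the grasp point. The pads swing forward as they close: fully open they stand 13 mm farther back than shut.
Start: joints at [-1.341, 0.521, -0.036, 1.599, 0.021, 1.021, -0.113], TCP at [0.185, 0.597, 0.231] pointing down, gripper open.
Joint ranges: [-2.91, 2.91], [-0.3, 2.13], [-1.5, 1.42], [0.17, 2.43], [-1.26, 4.41], [0.16, 1.93], [-2.52, 2.52]. Speed limits (rad/s): [1.89, 1.89, 2.39, 2.39, 3.01, 3.01, 3.01].

INTERFACE

Orientations are given as [roll, pitch, yaw] about the fixed x, y, z axes, in that order (R = Rz(yaw) Ry(pitch) Rx(roll)).
In Python, from workcell import bot gives the robot as it stands. The module is installed in compiled form; this text tells all that it offers.
- The arm moves only by the shell command python3 -m handwheel 'ROWS' [OPENING] [FORCE]. ROWS is JSON, a list of rows, each a list of 6 numbers: the shift along the tool's x, y, z as a fraction of full scale, then the turn, a rotation vector about the tool's x, y, z as a fraction of full scale. In form: [[x, y, z, rx, ry, rz], ...]. A call has 1 to 8 rows; each row shifts and turns the commanded pose from where the row before left it, along the tool's axes as they then stand; what a row does not reach is not made up. Full scale, the value 1, is 0.025 m for a shift and 360 degrees for a turn. A row lasts 1/8 s, in which the tool goes at most 62.5 mm and 10.7 degrees, less where a joint would pass 70% of its speed; a pose out of reach is approached as far as the arm can. A call with a number of a shift or a turn outside -1 to 1 is refused whole. A call with a gripper value outside its range is refused whole. OPENING is the closure, from -1 (fully open) to 1 (shut), set as the call begins (- or left out, the last holds). The fingers move at their own pace and stop on an object; FORCE is the grip in N (left out, the last holds). Time passes only in rows, so rows that do not move let the fingers close. It gives the time, the measured TCP pose, the force and the opening at its end, in the units of the state.
- bot.observe(): the state, without advancing time (a new reading comes with each control period).
- bot.grab_frame(name): name is "scene" or "top"; returns a dict with "pixels" (384x512x3 uint8, blue, green, red), "vertical_fov" (degrees; the focal length in pixels is half the picture's height over the tangent of half this angle, whatever the lens; pixels are square), "cx", "cy" (the principal point, pixels), "R" (3x3) and "t" (3): a world point X has camera coordinates R X + t. Camera axes: x right, y down, z forward; pixel columns grow to the right and rows downward; lengths in m; the calibration is good to about 2 mm. A picture is of the moment at which its call begins. There is no depth.
- bot.job_done(): hands the job in, once; it reports no verdict.
Trained networks look in a picture, given as the dict that the camera call returned (one of the last four; its "shot" number tells which), for a name from the list of things; names that differ only in an ending like _2 or _b are one class to them, and where a whole thing is asked for, a point or a joint stands for the part that bears it (a point fixed in the world has none). Each returns a list of dicts, best first, with "score" (0 to 1); they miss things now and then, are a little off and sometimes report something else, mostly with a low value. They report only what shows in the picture. A call takes as long as a camera call. They do not tell look-alikes from the thing itself.
- bot.trace(picture, thing): "region" (384x512 bool, what is visible of it) and "point" ([column, row] in pixels, amid what is visible of it).
The state is a dict: "clock": time; "qpos": joint angles; "qd": joint speeds; "joint_efforts": joint torques, N m; "position": TCP position; "tool_rot": TCP orientation; "force": force on the tool from outside, world axes, zero at the start; "moment": the same for the moment, N m; "grip_width": finger opening in m.
Only numpy, scipy, OpenCV 4.12 (cv2) and the standard library are available. Lean on these libraries where they do the work, as an engineer would, in place of code of your own. Each camera call takes 0.05 s, during which the arm holds its last target.

TASK

Press down on top of the bare front part of the printer's sliding plate and drag it back by friction, out from under the hood, until it is fully home against the front stop; never load the printer with more than about 20 N. Then pick up the small round dish and set it down, without dropping it, upright and flat in the plate's round recess. Let go and leave the other things on the bench where they are.

Things in the scene. Friction and masses are not known exactly. Their poses are not given: they have to be found in the camera images.
- printer: Bench-top printer fixed to the bench. Origin: on the bench, below the centre of the plate's recess when the plate is fully home. x points from the front stop to the hood, away from the robot; y left; z up; turned up to 15 degrees. Base 190 mm wide, x -170 to 270 mm. A flat aluminium plate slides along x between two rails flush with its top: nothing to grip, it is dragged by pressing on top.
- track (a point): Middle of the plate's track (printer x 0, y 0) at the plate top's nominal height, 55 mm above the bench. This is a point of the fixed frame: the real top is up to 6 mm higher or lower, as the bed's levelling differs each time, and slopes along x by up to 0.015 rad (2 mm over the drag). It is not measured: feel for it. The bed yields downward on springs, about 4.5 N/mm after the first 2 to 3 N, up to 11 mm.
- front_stop (a point): Middle of the front stop, a 10 mm wide bar across the front (printer x -152 mm), nominal top 53 mm above the bench, 2 mm below the plate's top. The plate, 270 x 130 x 10 mm, 0.5 kg, meets it when fully home. Sliding the plate takes about 6 N of pull; pressing down with 11 to 17 N drags it without slipping.
- hood_front (a point): Middle of the top front edge of the low white hood (printer x 80 mm, 95 mm above the bench). The hood covers x 80 to 270 mm, y -100 to 100 mm; the plate's rear edge always stays inside it. At the start the recess is hidden under the hood; the plate's top in front of the hood is then bare and flat.
- gantry_mid (a point): Top middle of the gantry beam over the hood (printer x 170 mm, 294 mm above the bench). Beam and posts: x 158 to 182 mm, y -170 to 125 mm. The print head and upright syringe hang in front of the beam, x 118 to 160 mm, y -30 to 30 mm, over the hood.
- plate (a joint): Position of the sliding plate in m: 0 = pushed fully in, 0.14 = fully home, drawn out towards the robot against the front stop. The front edge of the plate lies at printer x = -0.010 - value, the recess centre at printer x = 0.140 - value. The recess is round, 62 mm wide, 5 mm deep. The plate stays where it is left; at the start 0.01 to 0.04.
- load (a point): Point on the printer's centre line where the centre of the recess's floor lies when the plate is fully home, at its nominal height of 50 mm above the bench (printer x 0, y 0); the real height differs by up to 6 mm with the levelling.
- dish: The small round dish, closed, white lid on a clear base: a plain upright disc 56 mm in diameter and 22 mm high, 50 g, lid and base as one piece. Origin: centre of its underside; z up. Stands on the bench left or right of the printer.
- big_dish: Bystander: a large closed dish, 90 mm in diameter, 16 mm high. Origin: centre of its underside.
- jar: Bystander: an amber glass jar with a white cap, 52 mm in diameter, 62 mm high. Origin: centre of its underside. Stands on the other side of the printer from the small dish.
- clamp: Bystander: a white clamp block 60 x 35 x 30 mm with a steel knurled screw 28 mm wide, 12 mm high on top. Origin: centre of its underside.
There are look-alikes about, which are no part of the job. Leave any red look-alike of the dish alone.

How it is judged:
By the outcome, as a careful person would: the job done as asked, in the order asked, and still so for the second after the job is handed in, with the robot touching nothing.
It also fails if it takes over 72 s, if anything falls off the work surface, if the arm or the gripper's body presses on something with over 40 N, if the wrist force passes 120 N, or if a joint passes its speed limit or range.

## Working session

There is one attempt and no reset: what is moved stays moved. The work goes in short steps, Python scripts to look and compute and a shell command to move; the robot and the scene stay as the last step left them, time stands still between calls to the robot, and variables do not carry over. Pictures are saved under pics/ and viewed, and the job is handed in when it is done.

```bash
mkdir -p pics
cat > h.py <<'E'
import numpy as np, cv2
from workcell import bot
def ray(p,uv):
    f=p["pixels"].shape[0]/2/np.tan(np.radians(p["vertical_fov"])/2)
    d=np.array([(uv[0]-p["cx"])/f,(uv[1]-p["cy"])/f,1.0]); R=np.array(p["R"]);t=np.array(p["t"])
    return -R.T@t, R.T@d
def atz(p,uv,z):
    c,d=ray(p,uv); return c+d*(z-c[2])/d[2]
def proj(p,X):
    f=p["pixels"].shape[0]/2/np.tan(np.radians(p["vertical_fov"])/2)
    c=np.array(p["R"])@np.array(X)+np.array(p["t"]); return np.array([p["cx"]+f*c[0]/c[2],p["cy"]+f*c[1]/c[2]])
E
python3 - <<'E'
from h import *
o=bot.observe()
for k in("clock","position","tool_rot","force","grip_width"):print(k,o[k])
print(bot.grasp_offset)
for n in("scene","top"):
    p=bot.grab_frame(n); cv2.imwrite(f"pics/{n}0.png",p["pixels"])
    c,d=ray(p,(256,192)); print(n,p["vertical_fov"],p["cx"],p["cy"],c,d)
    for th in("dish","big_dish","jar","clamp","plate","printer"):
        for r in bot.trace(p,th):
            print(n,th,round(r["score"],2),np.round(r["point"],1),r["region"].sum(),atz(p,r["point"],0.02).round(3))
E
```

```text
clock 0.0
position [0.18451521 0.59680254 0.23073773]
tool_rot [-3.14047708e+00  1.07511379e-04  2.84183009e+00]
force [-0.12299468 -0.03523199 -0.28509273]
grip_width 0.08501479714704258
0.0187
scene 48.52606808836168 252.68632121925086 186.39304118417698 [1.0040521  0.76800035 1.07620464] [-0.34169727 -0.58983262 -0.73182937]
scene dish 0.85 [347.6 237. ] 268 [0.35  0.214 0.02 ]
scene dish 0.81 [288.  253.5] 284 [0.546 0.181 0.02 ]
scene dish 0.56 [344.5 293.5] 348 [0.477 0.368 0.02 ]
scene dish 0.55 [334.2 262.5] 261 [0.442 0.271 0.02 ]
scene big_dish 0.95 [283.7 299.6] 853 [0.636 0.305 0.02 ]
scene big_dish 0.63 [211.2 215.6] 9485 [ 0.688 -0.059  0.02 ]
scene jar 0.75 [240.  152.5] 226 [ 0.468 -0.286  0.02 ]
scene printer 0.88 [211.5 214.3] 9486 [ 0.685 -0.063  0.02 ]
top 51.10759270705443 255.72813026302615 179.61763042556467 [0.4461646  0.00699667 1.23031976] [ 0.09129271  0.00230772 -0.99629894]
top dish 0.63 [202.1 194.6] 268 [0.544 0.172 0.02 ]
top dish 0.6 [136.8 219.7] 295 [0.463 0.365 0.02 ]
top dish 0.58 [173.1 230.3] 278 [0.435 0.254 0.02 ]
top dish 0.5 [187.8 261.5] 275 [0.345 0.206 0.02 ]
top big_dish 0.85 [161.5 163.5] 679 [0.636 0.301 0.02 ]
top big_dish 0.28 [261.5 174.9] 2023 [ 0.61  -0.005  0.02 ]
top jar 0.8 [350.6 220. ] 289 [ 0.481 -0.276  0.02 ]
top plate 0.63 [260.3 174.3] 1975 [ 0.611 -0.002  0.02 ]
top plate 0.21 [352.2 220.3] 292 [ 0.48  -0.281  0.02 ]
top printer 0.56 [264.9 150. ] 11320 [ 0.687 -0.014  0.02 ]
```

View pics/scene0.png

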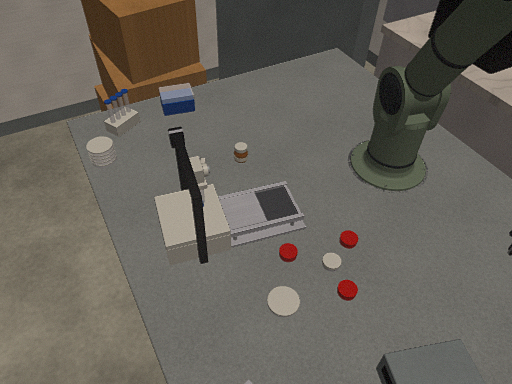

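View pics/top0.png

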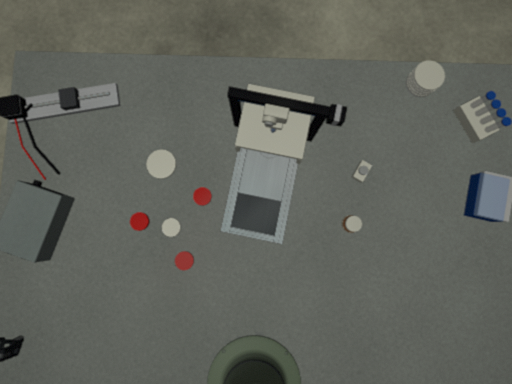

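Run:
```python
import cv2
a=cv2.imread("pics/scene0.png")[190:340,230:400];b=cv2.imread("pics/top0.png")[100:300,100:380]
cv2.imwrite("pics/sc_crop.png",cv2.resize(a,None,fx=4,fy=4,interpolation=cv2.INTER_CUBIC)[:600,:800])
cv2.imwrite("pics/top_crop.png",cv2.resize(b,None,fx=2.8,fy=2.8,interpolation=cv2.INTER_CUBIC))
```

```text
(no output)
```

View pics/sc_crop.png

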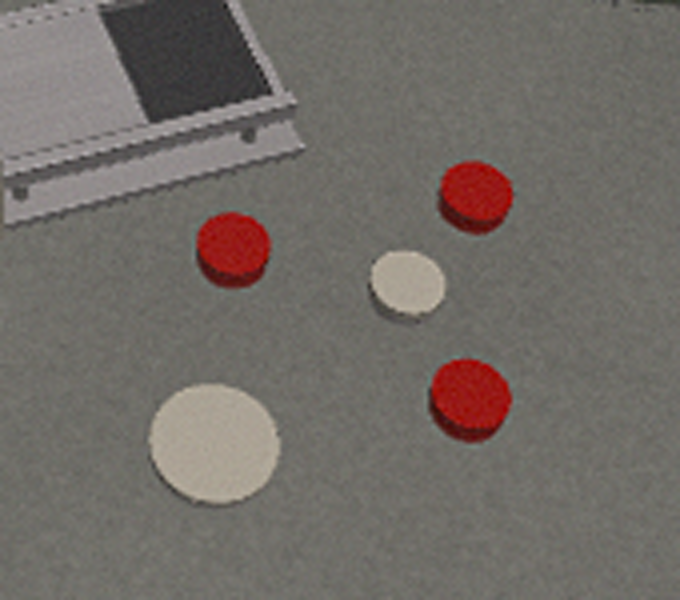

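View pics/top_crop.png

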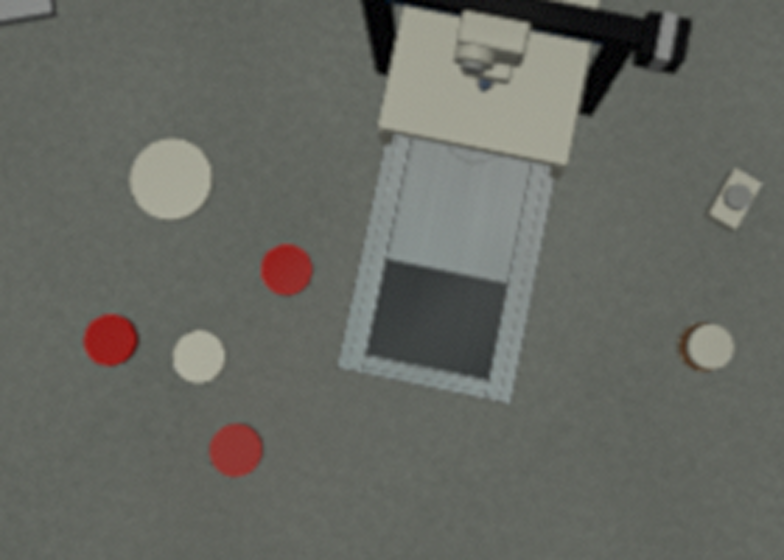

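The white dish stands at top pixel (171,228) and scene pixel (333,261), with three red look-alikes round it. The plate's front edge is at about top crop row 270, and the dark area in front of it is the empty track. Next I'll work out the poses.

```bash
cat > meas.py <<'E'
from h import *
p=bot.grab_frame("top")
q=bot.grab_frame("scene")
C=lambda u,v:(100+u/2.8-0.3,100+v/2.8-0.3)
def P(n,uv,z): print(n,atz(p,uv,z).round(4))
hl,hr=atz(p,C(380,128),.095),atz(p,C(567,163),.095)
print("hood",hl.round(3),hr.round(3),np.linalg.norm(hl-hr))
for z in(.055,.02):
    a,b=atz(p,C(340,367),z),atz(p,C(510,402),z); print("front",z,a.round(3),b.round(3),np.linalg.norm(a-b))
a,b=atz(p,C(385,260),.055),atz(p,C(507,282),.055);print("plate edge",a.round(4),b.round(4),np.linalg.norm(a-b))
for n,im,uv in(("top",p,(171,228)),("scene",q,(333,261))):
    g=im["pixels"].astype(int); u,v=uv
    m=np.zeros(g.shape[:2],np.uint8); s=np.s_[v-16:v+17,u-16:u+17]
    m[s]=((g[s].min(2)>np.median(g[s].min(2))+35)*255)
    k,l,st,ce=cv2.connectedComponentsWithStats(m); i=1+st[1:,4].argmax()
    print(n,"dish",st[i],ce[i],atz(im,ce[i],.022).round(4))
E
python3 meas.py
python3 - <<'E'
import cv2
b=cv2.imread("pics/top0.png")[130:250,210:320]
cv2.imwrite("pics/t2.png",cv2.resize(b,None,fx=5,fy=5,interpolation=cv2.INTER_CUBIC))
b=cv2.imread("pics/scene0.png")[175:275,150:310]
cv2.imwrite("pics/s2.png",cv2.resize(b,None,fx=5,fy=5,interpolation=cv2.INTER_CUBIC))
E
```

```text
hood [0.683 0.073 0.095] [ 0.652 -0.12   0.095] 0.19517550927548247
front 0.055 [0.438 0.108 0.055] [ 0.407 -0.069  0.055] 0.17961261342840645
front 0.02 [0.438 0.111 0.02 ] [ 0.406 -0.072  0.02 ] 0.1849613207846347
plate edge [0.5506 0.0649 0.055 ] [ 0.5313 -0.0636  0.055 ] 0.12987471551635693
top dish [162 218  18  19 256] [170.40625  226.921875] [0.4446 0.2624 0.022 ]
scene dish [323 253  18  15 222] [331.5 260. ] [0.4452 0.2613 0.022 ]
```

View pics/t2.png

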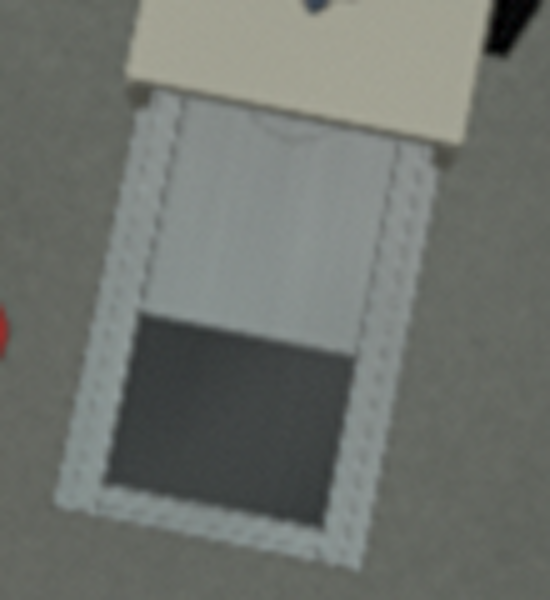

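View pics/s2.png

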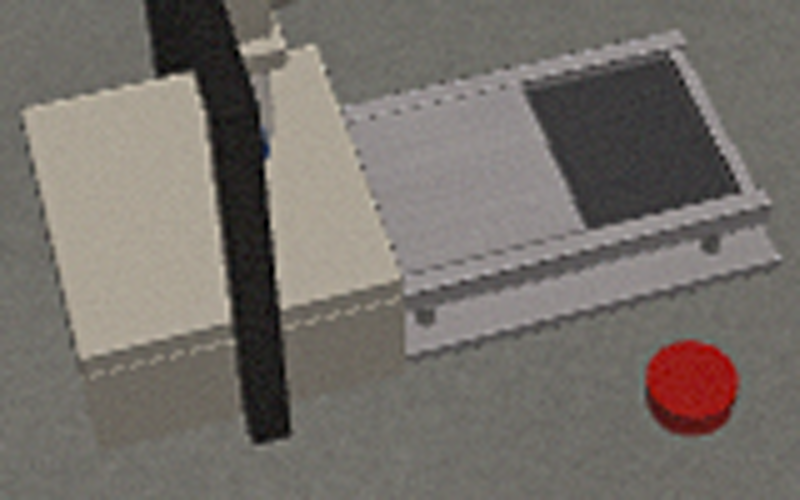

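```bash
cat > fit.py <<'E'
from h import *
from scipy.optimize import least_squares
p=bot.grab_frame("top"); q=bot.grab_frame("scene")
T=lambda u,v:np.array((210+(u+.5)/5-.5,130+(v+.5)/5-.5)); S=lambda u,v:np.array((150+(u+.5)/5-.5,175+(v+.5)/5-.5))
obs=[(p,T(127,78),'h',1),(p,T(463,142),'h',-1),(p,T(142,315),'e',1),(p,T(356,355),'e',-1),(p,T(105,487),'s',1),(p,T(325,525),'s',-1),
(q,S(318,45),'h',-1),(q,S(402,280),'h',1),(q,S(525,85),'e',-1),(q,S(588,228),'e',1),(q,S(668,52),'s',-1),(q,S(740,190),'s',1)]
def W(k,sg,a):
    x,y,yw,v,dz,ox=a
    L={'h':(.08,.1*sg,.095),'e':(-.01-v,.065*sg,.055+dz),'s':(-.147,.065*sg,.053+ox)}[k]
    c,s=np.cos(yw),np.sin(yw); return np.array([x+c*L[0]-s*L[1],y+s*L[0]+c*L[1],L[2]])
def res(a):
    r=[proj(im,W(k,sg,a))-uv for im,uv,k,sg in obs]; return np.r_[np.ravel(r),a[4]/.004,a[5]/.004]
s=least_squares(res,[.59,0,-.16,.03,0,0],loss="soft_l1",x_scale=[.01,.01,.1,.01,.003,.003])
print(s.x.round(4)); print(s.fun[:24].reshape(-1,2).round(1))
E
python3 fit.py
```

```text
[ 0.5874 -0.0081 -0.1707  0.0374 -0.0023 -0.0006]
[[-1.   0.1]
 [ 0.1  0.9]
 [-0.5 -0.4]
 [ 0.1  0.4]
 [-0.  -1.4]
 [-0.3 -0. ]
 [-0.1 -0.5]
 [ 0.9 -0.3]
 [-0.6 -0.7]
 [ 0.3  0. ]
 [-1.  -0.6]
 [-0.4  0.2]]
```

```bash
python3 -m handwheel '[[0,0,0,0,0,-0.0205],[-0.95,-1,0,0,0,0],[-0.95,-1,0,0,0,0],[-0.95,-1,0,0,0,0],[-0.95,-1,0,0,0,0],[-0.95,-1,0,0,0,0],[-0.95,-1,0,0,0,0],[-0.95,-1,0,0,0,0]]' 1 40
python3 -m handwheel '[[-0.95,-1,0,0,0,0],[-0.95,-1,0,0,0,0],[-0.95,-1,0,0,0,0],[-0.95,-1,0,0,0,0],[-0.95,-1,0,0,0,0],[-0.95,-1,0,0,0,0],[-0.95,-1,0,0,0,0],[-0.95,-1,0,0,0,0]]'
cat > pr.py <<'E'
import sys
from h import *
O=np.array([.5874,-.0081]);yw=-.1707
R=np.array([[np.cos(yw),-np.sin(yw)],[np.sin(yw),np.cos(yw)]])
from scipy.spatial.transform import Rotation as Ro
def st(world=None):
    o=bot.observe(); pos=np.array(o["position"]); print("t",round(float(o["clock"]),2),"pos",pos.round(4),"rpy",np.round(o["tool_rot"],4),"F",np.round(o["force"],2),"w",round(float(o["grip_width"]),4))
    print("printer xy",(R.T@(pos[:2]-O)).round(4))
    if world is not None:
        d=Ro.from_euler("xyz",o["tool_rot"]).as_matrix().T@(np.array(world)-pos); print("to go tool mm",(d*1e3).round(1),"rows",(d/.025).round(2))
    return o
def pw(x,y,z): return np.r_[O+R@np.array([x,y]),z]
E
python3 -c "
from pr import *
st(pw(0,0,.08))"
```

```text
clock: 1.9
position: [0.3192, 0.3954, 0.2314]
tool_rot: [3.141, 0.0, 2.971]
force: [0.6, 0.3, -0.0]
grip_width: 0.0001
clock: 2.9
position: [0.4724, 0.166, 0.2315]
tool_rot: [3.141, 0.0, 2.971]
force: [-0.8, 0.5, 0.0]
grip_width: -0.0001
t 2.9 pos [0.4724 0.166  0.2315] rpy [3.1414e+00 3.0000e-04 2.9707e+00] F [-0.75  0.54  0.  ] w -0.0001
printer xy [-0.1429  0.1521]
to go tool mm [-142.9 -152.1  151.5] rows [-5.72 -6.08  6.06]
```

```bash
python3 -m handwheel '[[-0.95,-1,0.4,0,0,0],[-0.95,-1,0.6,0,0,0],[-0.95,-1,0.8,0,0,0],[-0.95,-1,0.8,0,0,0],[-0.95,-1,0.8,0,0,0],[-0.95,-1,0.8,0,0,0],[0,0,0.6,0,0,0],[0,0,0.6,0,0,0]]' 
python3 -m handwheel '[[0,0,0.3,0,0,0],[0,0,0.1,0,0,0],[0,0,0,0,0,0]]'
python3 -c "
from pr import *
st(pw(0,0,.068))"
```

```text
clock: 3.9
position: [0.5864, -0.0046, 0.0956]
tool_rot: [3.141, -0.0, 2.971]
force: [0.1, -0.2, -0.2]
grip_width: -0.0003
clock: 4.28
position: [0.5868, -0.0048, 0.0866]
tool_rot: [3.141, 0.0, 2.971]
force: [-0.7, -0.4, -0.3]
grip_width: 0.0
t 4.28 pos [ 0.5868 -0.0048  0.0866] rpy [3.1415e+00 4.0000e-04 2.9711e+00] F [-0.72 -0.42 -0.26] w 0.0
printer xy [-0.0011  0.0032]
to go tool mm [-1.1 -3.2 18.6] rows [-0.04 -0.13  0.75]
```

```bash
python3 -m handwheel '[[0,-0.12,0.5,0,0,0],[0,0,0.24,0,0,0],[0,0,0,0,0,0]]'
for i in 1 2 ; do python3 -m handwheel '[[0,0,0.08,0,0,0],[0,0,0,0,0,0]]'; done
```

```text
clock: 4.65
position: [0.5858, -0.0082, 0.0672]
tool_rot: [-3.141, -0.001, 2.97]
force: [0.8, -0.6, 0.1]
grip_width: 0.0003
clock: 4.9
position: [0.5863, -0.008, 0.0658]
tool_rot: [3.142, 0.0, 2.971]
force: [1.1, 0.4, 0.2]
grip_width: 0.0004
clock: 5.15
position: [0.5862, -0.0081, 0.0637]
tool_rot: [-3.142, -0.0, 2.971]
force: [-0.1, -0.7, -0.8]
grip_width: 0.0001
```

```bash
for i in 1 2 3; do python3 -m handwheel '[[0,0,0.08,0,0,0],[0,0,0,0,0,0]]'|grep -E "pos|force"; done
```

```text
position: [0.5861, -0.0081, 0.0616]
force: [-0.6, 0.2, 0.7]
position: [0.5861, -0.0081, 0.0596]
force: [0.1, -0.6, -0.0]
position: [0.5861, -0.0081, 0.0576]
force: [-0.1, 0.8, 0.1]
```

```bash
for i in 1 2 ; do python3 -m handwheel '[[0,0,0.06,0,0,0],[0,0,0,0,0,0]]'|grep -E "pos|force"; done
```

```text
position: [0.5861, -0.0081, 0.0562]
force: [-0.5, 0.3, -0.3]
position: [0.5861, -0.0081, 0.0547]
force: [0.3, -0.8, -0.9]
```

```bash
for i in 1 2 ; do python3 -m handwheel '[[0,0,0.06,0,0,0],[0,0,0,0,0,0]]'|grep -E "pos|force"; done
```

```text
position: [0.5862, -0.0081, 0.0532]
force: [0.5, 0.2, 0.2]
position: [0.5861, -0.0081, 0.0517]
force: [0.4, -0.3, -0.0]
```

```bash
for i in 1 2 ; do python3 -m handwheel '[[0,0,0.06,0,0,0],[0,0,0,0,0,0]]'|grep -E "pos|force"; done
```

```text
position: [0.5863, -0.0081, 0.0505]
force: [-3.0, 0.0, 7.1]
position: [0.5863, -0.0081, 0.0492]
force: [-3.7, 0.7, 12.0]
```

```bash
python3 -m handwheel '[[0,0,0.02,0,0,0],[0.12,0,0,0,0,0],[0.2,0,0,0,0,0],[0.2,0,0,0,0,0]]'|grep -E "pos|force|clock"
python3 -c "
from pr import *
st(); p=bot.grab_frame('top');cv2.imwrite('pics/d1.png',p['pixels'])"
```

```text
clock: 7.9
position: [0.5755, -0.0061, 0.0495]
force: [6.4, -1.9, 10.4]
t 7.9 pos [ 0.5755 -0.0061  0.0495] rpy [3.1409 0.0047 2.9702] F [ 6.43 -1.88 10.38] w 0.0002
printer xy [-0.0121 -0.0001]
```

```bash
python3 -m handwheel '[[0.08,0,0.04,0,0,0],[0.16,0,0,0,0,0],[0.2,0,0,0,0,0]]'|grep -E "pos|force|clock"
python3 -m handwheel '[[0.16,0,0,0,0,0],[0.2,0,0,0,0,0]]'|grep -E "pos|force|clock"
```

```text
clock: 8.32
position: [0.565, -0.0043, 0.0486]
force: [6.6, -2.2, 14.1]
clock: 8.57
position: [0.5561, -0.0027, 0.0486]
force: [6.2, -2.4, 14.2]
```

Steady at 14 N down with 6.5 N of pull, so I'll keep going.

```bash
python3 -m handwheel '[[0.2,0,0,0,0,0],[0.2,0,0,0,0,0],[0.2,0,0,0,0,0],[0.2,0,0,0,0,0]]'|grep -E "pos|force|clock"
python3 -m handwheel '[[0.2,0,0,0,0,0],[0.2,0,0,0,0,0]]'|grep -E "pos|force|clock"
python3 -c "
from pr import *
st(); p=bot.grab_frame('top');cv2.imwrite('pics/d2.png',cv2.resize(p['pixels'][100:260,190:340],None,fx=3.7,fy=3.7))
p=bot.grab_frame('scene');cv2.imwrite('pics/d2s.png',cv2.resize(p['pixels'][160:270,140:320],None,fx=4,fy=4))"
```

```text
clock: 9.07
position: [0.5363, 0.0007, 0.0486]
force: [5.5, -2.5, 14.1]
clock: 9.32
position: [0.5265, 0.0024, 0.0486]
force: [6.2, -1.5, 15.2]
t 9.32 pos [0.5265 0.0024 0.0486] rpy [3.1407 0.0051 2.9702] F [ 6.16 -1.5  15.16] w 0.0
printer xy [-0.0618  0.    ]
```

View pics/d2.png

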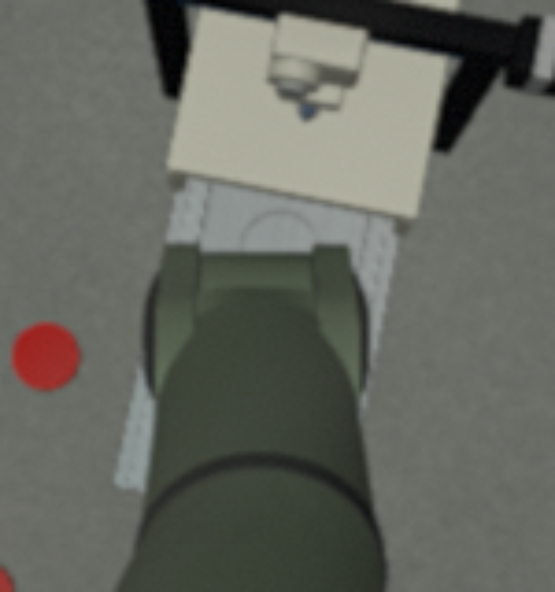

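View pics/d2s.png

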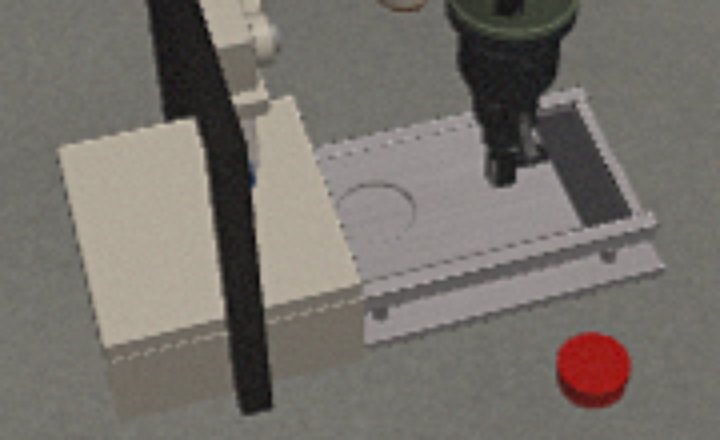

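The plate has followed the fingers: the recess shows at (375,210) in the scene crop, and a dark gap remains in front. About 40 mm is left.

```bash
python3 -m handwheel '[[0.2,0,-0.01,0,0,0],[0.2,0,0,0,0,0],[0.2,0,0,0,0,0]]'|grep -E "pos|force|clock"
python3 -m handwheel '[[0.2,0,0,0,0,0],[0.2,0,0,0,0,0]]'|grep -E "pos|force|clock"
python3 -m handwheel '[[0.1,0,0,0,0,0],[0.1,0,0,0,0,0]]'|grep -E "pos|force|clock"
python3 -c "
from pr import *
st()"
```

```text
clock: 9.8
position: [0.5116, 0.0051, 0.0487]
force: [6.7, -2.0, 13.0]
clock: 10.05
position: [0.5017, 0.0068, 0.0487]
force: [5.4, -2.8, 15.3]
clock: 10.3
position: [0.4969, 0.0077, 0.0487]
force: [6.1, -1.8, 14.2]
t 10.3 pos [0.4969 0.0077 0.0487] rpy [3.1405 0.0049 2.9702] F [ 6.11 -1.76 14.19] w -0.0001
printer xy [-0.0919  0.0002]
```

```bash
for i in 1 2 3 4; do python3 -m handwheel '[[0.05,0,0,0,0,0],[0.05,0,0,0,0,0]]'|grep -E "pos|force"; done
```

```text
position: [0.4944, 0.0081, 0.0487]
force: [5.6, -1.6, 14.7]
position: [0.4919, 0.0085, 0.0486]
force: [5.6, -0.8, 14.0]
position: [0.4895, 0.009, 0.0486]
force: [6.7, -1.1, 13.5]
position: [0.487, 0.0094, 0.0486]
force: [6.1, -1.8, 13.8]
```

```bash
for i in 1 2 3; do python3 -m handwheel '[[0.05,0,0,0,0,0],[0.05,0,0,0,0,0]]'|grep -E "pos|force"; done
python3 -c "
from pr import *
st(); 
p=bot.grab_frame('scene');cv2.imwrite('pics/d3s.png',cv2.resize(p['pixels'][160:270,140:320],None,fx=4,fy=4))"
```

```text
position: [0.4846, 0.0098, 0.0486]
force: [5.4, -0.9, 13.9]
position: [0.4829, 0.0102, 0.0488]
force: [9.0, -2.0, 13.2]
position: [0.4805, 0.0107, 0.0488]
force: [10.3, -1.6, 13.7]
t 12.05 pos [0.4805 0.0107 0.0488] rpy [3.1401 0.0064 2.9701] F [10.27 -1.65 13.68] w -0.0002
printer xy [-0.1086  0.0003]
```

View pics/d3s.png

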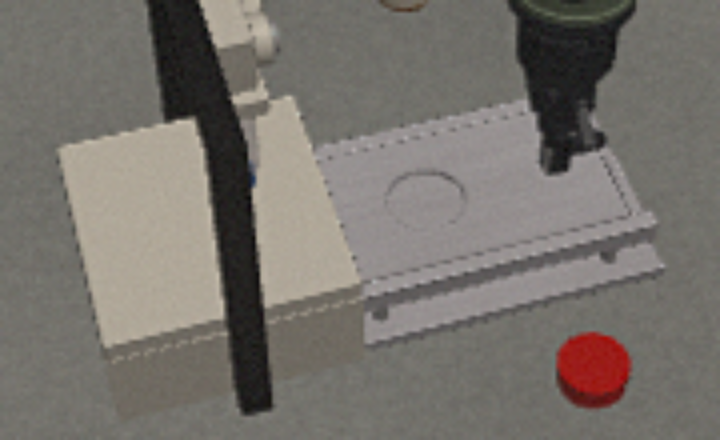

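The pull rose from 6 to 10 N and the fingers started to slip. In the scene crop the plate now meets the front bar and the whole recess is visible at (425,200). I'll lift off.

```bash
python3 -m handwheel '[[0,0,-0.1,0,0,0],[0,0,-0.3,0,0,0],[0,0,-1,0,0,0],[0,0,-1,0,0,0],[0,0,-1,0,0,0]]' -1|grep -E "pos|force"
python3 -c "
from pr import *
st((.445,.262,.105))"
```

```text
position: [0.4771, 0.0107, 0.1336]
force: [-0.6, 0.4, -0.5]
t 12.72 pos [0.4771 0.0107 0.1336] rpy [-3.1415e+00 -2.0000e-04  2.9705e+00] F [-0.63  0.42 -0.54] w 0.0853
printer xy [-0.1119 -0.0002]
to go tool mm [ 74.4 242.2  28.6] rows [2.98 9.69 1.14]
```

```bash
python3 -m handwheel '[[0.3,1,0,0,0,0],[0.3,1,0,0,0,0],[0.3,1,0,0,0,0],[0.3,1,0,0,0,0],[0.3,1,0,0,0,0],[0.3,1,0,0,0,0],[0.3,1,0.3,0,0,0],[0.3,1,0.3,0,0,0]]' |grep -E "pos|force"
python3 -m handwheel '[[0.3,1,0.3,0,0,0],[0.3,0.7,0.2,0,0,0],[0,0,0,0,0,0]]' |grep -E "pos|force"
python3 - <<'E'
from pr import *
p=bot.grab_frame('scene');cv2.imwrite('pics/e1.png',cv2.resize(p['pixels'][190:310,170:400],None,fx=3.4,fy=3.4))
t=bot.grab_frame('top');cv2.imwrite('pics/e1t.png',cv2.resize(t['pixels'][110:270,130:310],None,fx=3.5,fy=3.5))
st((.445,.262,.004))
E
```

```text
position: [0.452, 0.2188, 0.1176]
force: [1.0, 0.4, -0.0]
position: [0.444, 0.2633, 0.1048]
force: [-0.1, -0.1, 0.2]
t 14.2 pos [0.4448 0.2618 0.1052] rpy [-3.1411e+00  1.0000e-04  2.9703e+00] F [ 0.83 -0.97 -0.08] w 0.0852
printer xy [-0.1864  0.2417]
to go tool mm [ -0.2   0.3 101.2] rows [-0.01  0.01  4.05]
```

View pics/e1.png

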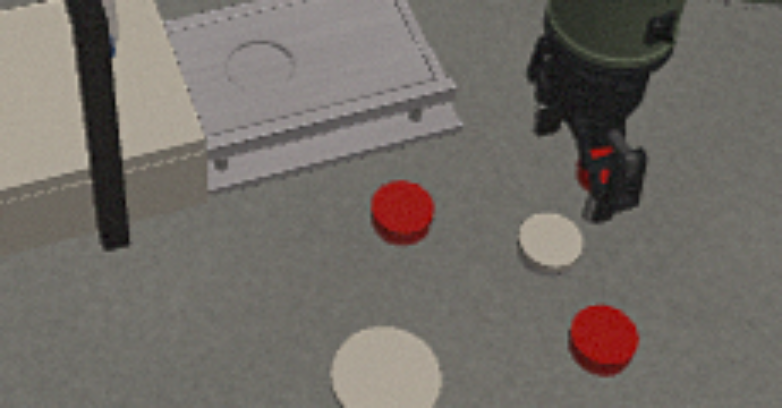

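View pics/e1t.png

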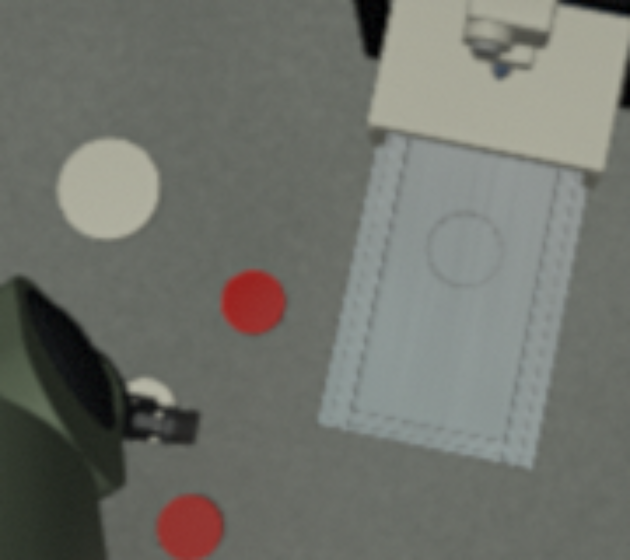

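The plate is home: its front edge is against the bar and the recess sits at top pixel (262.5,180.8). Now I'll lower over the white dish.

```bash
python3 -m handwheel '[[0,0,1,0,0,0],[0,0,1,0,0,0],[0,0,1,0,0,0],[0,0,0.6,0,0,0],[0,0,0.4,0,0,0],[0,0,0,0,0,0]]' |grep -E "pos|force"
python3 - <<'E'
from pr import *
t=bot.grab_frame('top')
for z in (.052,.055):
  print("recess",atz(t,(262.5,180.8),z).round(4), (R.T@(atz(t,(262.5,180.8),z)[:2]-O)).round(4))
p=bot.grab_frame('scene');cv2.imwrite('pics/e2.png',cv2.resize(p['pixels'][220:300,270:390],None,fx=6,fy=6))
q=bot.trace(t,"plate"); print([(r["score"],np.round(r["point"],1)) for r in q])
st((.445,.262,.004))
E
```

```text
position: [0.4447, 0.2621, 0.0049]
force: [-0.6, 0.2, 0.5]
recess [ 0.5879 -0.0085  0.052 ] [ 0.0006 -0.0003]
recess [ 0.5875 -0.0085  0.055 ] [ 0.0002 -0.0003]
[(0.65, array([255.7, 192.6]))]
t 15.1 pos [0.445  0.2626 0.0057] rpy [3.1410e+00 7.0000e-04 2.9705e+00] F [ 0.51 -0.4   0.53] w 0.0854
printer xy [-0.1863  0.2426]
to go tool mm [-0.1 -0.6  1.7] rows [-0.   -0.02  0.07]
```

View pics/e2.png

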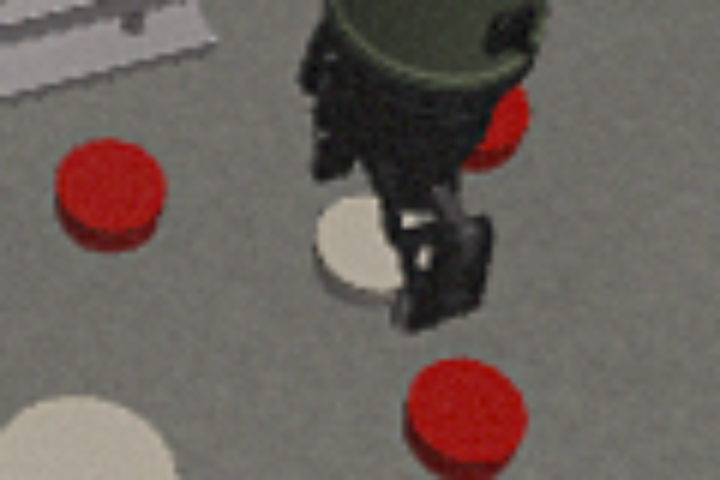

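Run:
```python
from pr import *
p=bot.grab_frame('scene'); im=cv2.resize(p['pixels'][220:300,270:390],None,fx=6,fy=6)
f=lambda X:tuple(int(v) for v in ((proj(p,X)-[270,220]+.5)*6))
a=np.linspace(0,2*np.pi,40)
for z,c in((.022,(0,255,0)),(0,(255,0,0))):
  cv2.polylines(im,[np.array([f((.445+.028*np.cos(t),.262+.028*np.sin(t),z)) for t in a])],True,c,1)
o=np.array(bot.observe()["position"]); ty=np.array([.17,.985,0]);tx=np.array([-.985,.17,0])
for s in(-.011,.011): cv2.circle(im,f(o+ty*.0425+tx*s+[0,0,.013]),4,(0,255,255),-1)
cv2.imwrite('pics/e3.png',im)
```

```text
(no output)
```

View pics/e3.png

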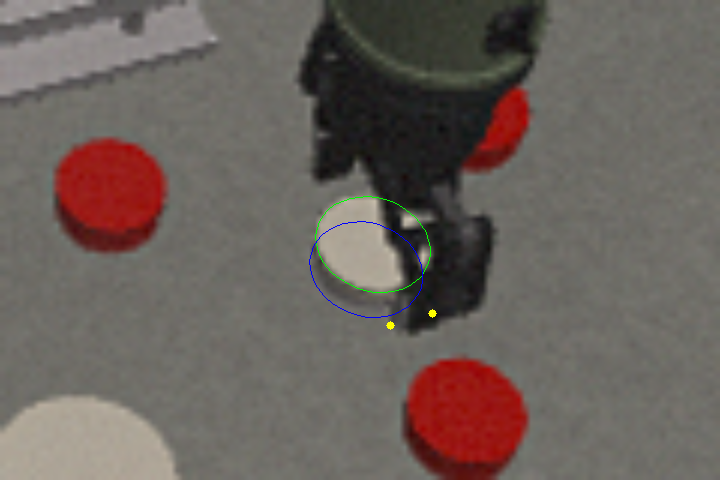

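Run:
```python
from pr import *
p=bot.grab_frame('scene'); im=cv2.resize(p['pixels'][200:300,270:390],None,fx=6,fy=6)
t=bot.grab_frame('top'); im2=cv2.resize(t['pixels'][180:270,120:220],None,fx=6,fy=6)
o=np.array(bot.observe()["position"]); ty=np.array([.17,.985,0]);tx=np.array([-.985,.17,0])
for P,I,off in((p,im,[270,200]),(t,im2,[120,180])):
  f=lambda X:tuple(int(v) for v in ((proj(P,X)-off+.5)*6))
  for sg in(1,-1):
   for h,c in((.013,(0,255,255)),(.05,(255,255,0))):
    cv2.polylines(I,[np.array([f(o+ty*a*sg+tx*b+[0,0,h]) for a,b in((.0425,-.011),(.0425,.011),(.057,.011),(.057,-.011))])],True,c,1)
cv2.imwrite('pics/e4.png',im);cv2.imwrite('pics/e4t.png',im2)
```

```text
(no output)
```

View pics/e4.png

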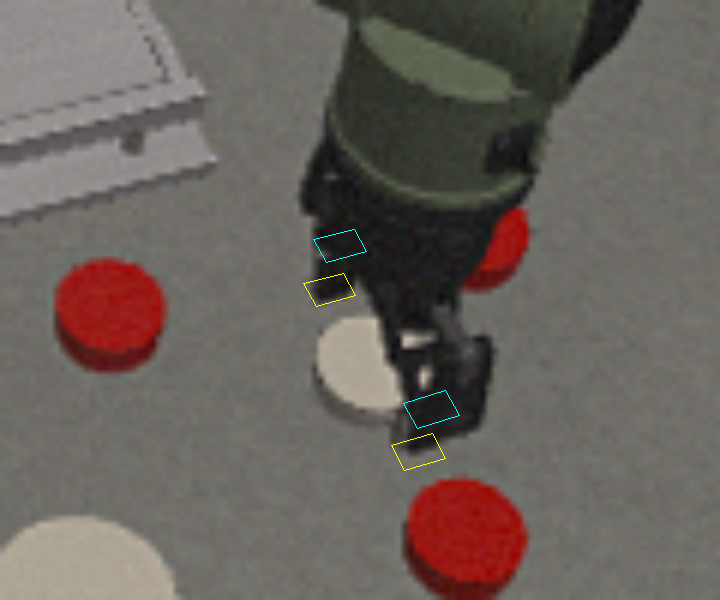

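View pics/e4t.png

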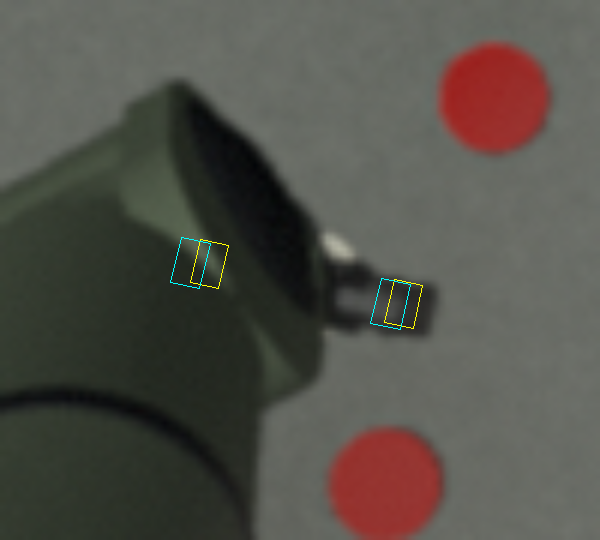

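The dish outline matches (.445,.262), and the fingers straddle it. Closing now.

```bash
python3 -m handwheel '[[0,0,0.04,0,0,0],[0,0,0,0,0,0],[0,0,0,0,0,0],[0,0,0,0,0,0],[0,0,0,0,0,0],[0,0,0,0,0,0],[0,0,0,0,0,0]]' 1 30
python3 -m handwheel '[[0,0,0,0,0,0],[0,0,0,0,0,0]]'
```

```text
clock: 16.12
position: [0.4447, 0.2625, 0.0043]
tool_rot: [3.141, 0.0, 2.971]
force: [-2.0, 0.1, 7.5]
grip_width: 0.055
clock: 16.38
position: [0.4447, 0.2625, 0.0043]
tool_rot: [3.141, 0.0, 2.971]
force: [-2.1, -0.9, 7.5]
grip_width: 0.0545
```

```bash
python3 -m handwheel '[[0,0,-0.1,0,0,0],[0,0,-0.4,0,0,0],[0,0,-0.8,0,0,0],[0,0,-1,0,0,0],[0,0,-1,0,0,0],[0,0,-1,0,0,0],[0,0,0,0,0,0]]'
python3 - <<'E'
from pr import *
p=bot.grab_frame('scene');cv2.imwrite('pics/g1.png',cv2.resize(p['pixels'][170:290,270:390],None,fx=5,fy=5))
st(pw(0,0,.11))
E
```

```text
clock: 17.25
position: [0.4455, 0.263, 0.1135]
tool_rot: [3.139, 0.002, 2.97]
force: [0.1, -0.2, -0.8]
grip_width: 0.0548
t 17.3 pos [0.4449 0.2627 0.1124] rpy [3.1404e+00 1.1000e-03 2.9706e+00] F [-0.    0.14 -0.96] w 0.0549
printer xy [-0.1864  0.2427]
to go tool mm [-186.5 -242.6    2.3] rows [-7.46 -9.7   0.09]
```

View pics/g1.png

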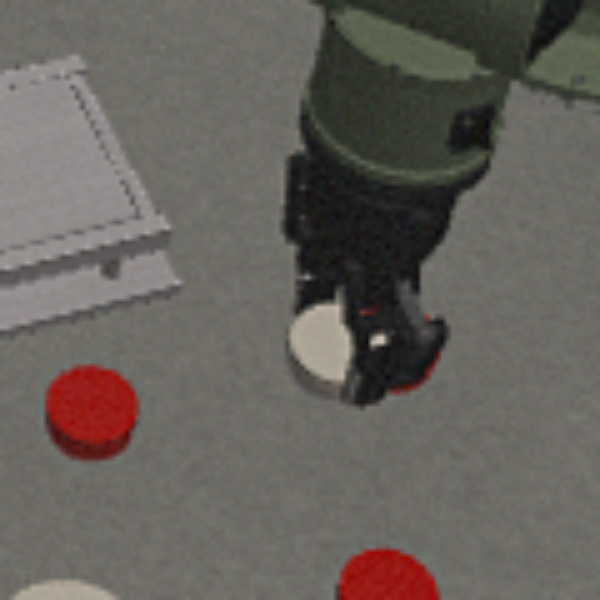

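```bash
python3 -m handwheel '[[-0.4,-0.5,0,0,0,0],[-0.7,-0.9,0,0,0,0],[-0.76,-1,0,0,0,0],[-0.76,-1,0,0,0,0],[-0.76,-1,0,0,0,0],[-0.76,-1,0,0,0,0],[-0.76,-1,0,0,0,0],[-0.76,-1,0,0,0,0]]'
python3 -m handwheel '[[-0.76,-1,0,0,0,0],[-0.6,-0.8,0,0,0,0],[-0.4,-0.5,0,0,0,0],[0,0,0,0,0,0],[0,0,0,0,0,0]]'
python3 - <<'E'
from pr import *
p=bot.grab_frame('scene');cv2.imwrite('pics/g2.png',cv2.resize(p['pixels'][150:260,170:310],None,fx=5,fy=5))
for uv in((245.9,209.6),(246.4,208.8)): print(atz(p,uv,.052).round(4))
st(pw(0.0004,-0.0003,.0513))
E
```

```text
clock: 18.3
position: [0.5527, 0.0538, 0.1107]
tool_rot: [-3.141, -0.001, 2.97]
force: [0.0, 0.3, -0.5]
grip_width: 0.0549
clock: 18.92
position: [0.5857, -0.0072, 0.1113]
tool_rot: [3.141, -0.001, 2.971]
force: [0.4, -0.5, -0.7]
grip_width: 0.0547
[ 0.5906 -0.0054  0.052 ]
[ 0.5877 -0.0077  0.052 ]
t 18.98 pos [ 0.5858 -0.007   0.1114] rpy [ 3.1413e+00 -6.0000e-04  2.9718e+00] F [-0.5   0.5  -0.61] w 0.0543
printer xy [-0.0018  0.0008]
to go tool mm [-2.2 -1.1 60.1] rows [-0.09 -0.04  2.4 ]
```

View pics/g2.png

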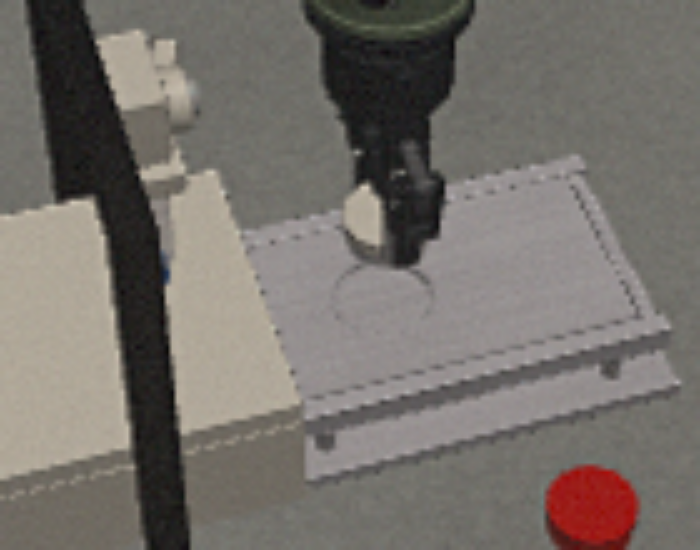

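```bash
python3 -m handwheel '[[-0.09,-0.03,0.5,0,0,0],[0,0,0.8,0,0,0],[0,0,0.5,0,0,0],[0,0,0.25,0,0,0],[0,0,0,0,0,0],[0,0,0,0,0,0]]'
python3 - <<'E'
from pr import *
p=bot.grab_frame('scene');im=cv2.resize(p['pixels'][150:260,170:310],None,fx=5,fy=5)
cv2.imwrite('pics/g3.png',im)
st((.588,-.008,.0513))
E
```

```text
clock: 19.73
position: [0.5886, -0.0092, 0.0608]
tool_rot: [3.141, 0.001, 2.971]
force: [-0.3, 0.6, -0.0]
grip_width: 0.055
t 19.77 pos [ 0.5886 -0.0092  0.0608] rpy [3.1414e+00 8.0000e-04 2.9706e+00] F [ 0.32 -0.26 -0.23] w 0.0549
printer xy [ 0.0014 -0.0008]
to go tool mm [0.8 1.  9.5] rows [0.03 0.04 0.38]
```

View pics/g3.png

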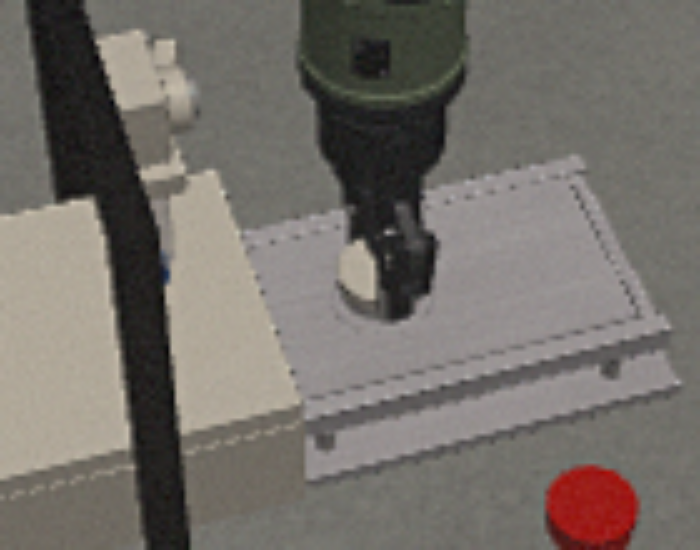

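The dish is just above the recess, with the recess rim visible evenly round it at about (385,310). I'll make a small correction and feel downward.

```bash
python3 -m handwheel '[[0.03,0.04,0.06,0,0,0],[0,0,0.06,0,0,0],[0,0,0,0,0,0]]' |grep -E "pos|force"
for i in 1 2; do python3 -m handwheel '[[0,0,0.04,0,0,0],[0,0,0,0,0,0]]' |grep -E "pos|force"; done
```

```text
position: [0.5876, -0.0081, 0.0572]
force: [-0.0, 0.2, -0.6]
position: [0.5877, -0.0081, 0.0562]
force: [-0.6, 0.4, 0.6]
position: [0.5877, -0.0081, 0.0552]
force: [0.3, -0.6, -1.4]
```

```bash
for i in 1 2 3; do python3 -m handwheel '[[0,0,0.04,0,0,0],[0,0,0,0,0,0]]' |grep -E "pos|force"; done
```

```text
position: [0.5877, -0.0081, 0.0542]
force: [0.3, 0.5, -1.1]
position: [0.5877, -0.0081, 0.0532]
force: [-0.1, 0.3, 0.4]
position: [0.5877, -0.0081, 0.0522]
force: [-0.6, 0.8, -0.5]
```

```bash
for i in 1 2; do python3 -m handwheel '[[0,0,0.03,0,0,0],[0,0,0,0,0,0]]' |grep -E "pos|force"; done
```

```text
position: [0.5877, -0.0081, 0.0515]
force: [-0.0, -0.2, -1.1]
position: [0.5877, -0.0081, 0.0508]
force: [0.3, -0.0, 0.1]
```

```bash
for i in 1 2; do python3 -m handwheel '[[0,0,0.02,0,0,0],[0,0,0,0,0,0]]' |grep -E "pos|force"; done
```

```text
position: [0.5877, -0.0081, 0.0504]
force: [-0.5, -1.0, 2.1]
position: [0.5877, -0.0081, 0.0499]
force: [-1.0, 1.3, 5.1]
```

Contact is 5 N at the floor depth I expected, so the dish is seated in the recess. Releasing.

```bash
python3 -m handwheel '[[0,0,-0.01,0,0,0],[0,0,0,0,0,0],[0,0,0,0,0,0]]' |grep -E "pos|force"
python3 -m handwheel '[[0,0,0,0,0,0],[0,0,0,0,0,0],[0,0,0,0,0,0],[0,0,0,0,0,0]]' -0.7
python3 -m handwheel '[[0,0,-0.1,0,0,0],[0,0,-0.2,0,0,0],[0,0,-0.4,0,0,0],[0,0,-0.8,0,0,0],[0,0,-1,0,0,0],[0,0,-1,0,0,0],[0,0,0,0,0,0]]'
python3 - <<'E'
from pr import *
p=bot.grab_frame('scene');im=cv2.resize(p['pixels'][150:260,170:310],None,fx=5,fy=5)
cv2.imwrite('pics/g4.png',im)
E
```

```text
position: [0.5878, -0.0081, 0.0501]
force: [-0.7, -0.2, 3.9]
clock: 23.28
position: [0.5877, -0.0081, 0.05]
tool_rot: [-3.142, -0.0, 2.971]
force: [0.3, -0.1, 0.3]
grip_width: 0.0727
clock: 24.15
position: [0.5888, -0.0081, 0.1399]
tool_rot: [3.141, 0.003, 2.97]
force: [-0.8, 0.4, 0.9]
grip_width: 0.0725
```

View pics/g4.png

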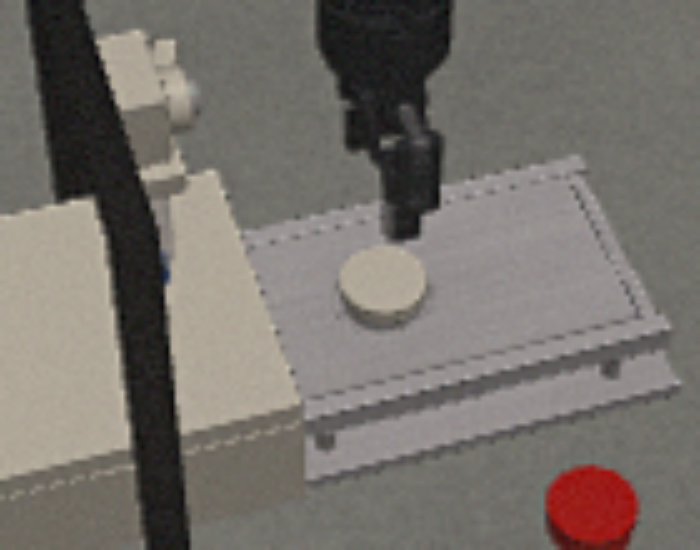

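The dish stands flat in the recess at (383,285). I'll back off and check from above.

```bash
python3 -m handwheel '[[0,0.5,-0.5,0,0,0],[0.3,1,-0.5,0,0,0],[0.3,1,0,0,0,0],[0.3,1,0,0,0,0],[0.3,1,0,0,0,0],[0.3,1,0,0,0,0],[0.3,1,0,0,0,0],[0.3,1,0,0,0,0]]'
python3 -m handwheel '[[0,1,0,0,0,0],[0,0.6,0,0,0,0],[0,0,0,0,0,0],[0,0,0,0,0,0]]'
python3 - <<'E'
from pr import *
p=bot.grab_frame('scene');t=bot.grab_frame('top')
cv2.imwrite('pics/f_s.png',cv2.resize(p['pixels'][170:260,140:310],None,fx=4.7,fy=4.7,interpolation=cv2.INTER_CUBIC)[:600,:800])
cv2.imwrite('pics/f_t.png',cv2.resize(t['pixels'][130:250,210:320],None,fx=5,fy=5,interpolation=cv2.INTER_CUBIC))
cv2.imwrite('pics/f_full.png',t['pixels'])
for n,im in(("top",t),("scene",p)):
    f=proj(im,(.5875,-.008,.069)); u,v=f.round().astype(int); print(n,f)
    for th in("dish","big_dish","jar","clamp"):
        for r in bot.trace(im,th):
            if r["score"]>.4: print(n,th,round(r["score"],2),np.round(r["point"],1),atz(im,r["point"],.069 if np.hypot(*(r["point"]-f))<8 else .02).round(3))
E
```

```text
clock: 25.2
position: [0.5674, 0.1874, 0.1627]
tool_rot: [-3.142, -0.001, 2.971]
force: [0.2, 0.2, 0.1]
grip_width: 0.0723
clock: 25.7
position: [0.5749, 0.2239, 0.1625]
tool_rot: [-3.141, -0.0, 2.969]
force: [0.8, -0.5, -0.9]
grip_width: 0.0725
top [262.42161886 180.24044394]
top dish 0.61 [202.5 195.4] [0.542 0.171 0.02 ]
top dish 0.49 [259.6 180.2] [0.587 0.    0.069]
top clamp 0.63 [361.7 170.1] [ 0.633 -0.31   0.02 ]
scene [246.4353783  205.17443455]
scene dish 0.62 [348.  238.4] [0.352 0.219 0.02 ]
scene dish 0.56 [347.5 290.1] [0.463 0.363 0.02 ]
scene dish 0.52 [247.9 204.3] [ 0.582 -0.009  0.069]
scene big_dish 0.87 [283.7 300.5] [0.638 0.307 0.02 ]
scene jar 0.65 [241.3 151.7] [ 0.461 -0.288  0.02 ]
```

View pics/f_t.png

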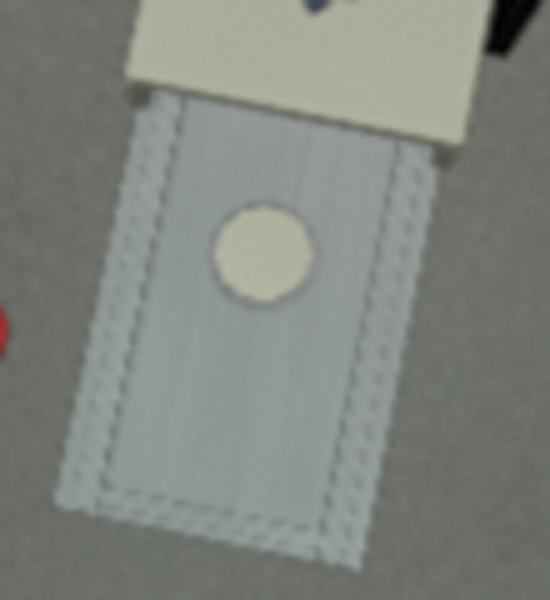

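View pics/f_s.png

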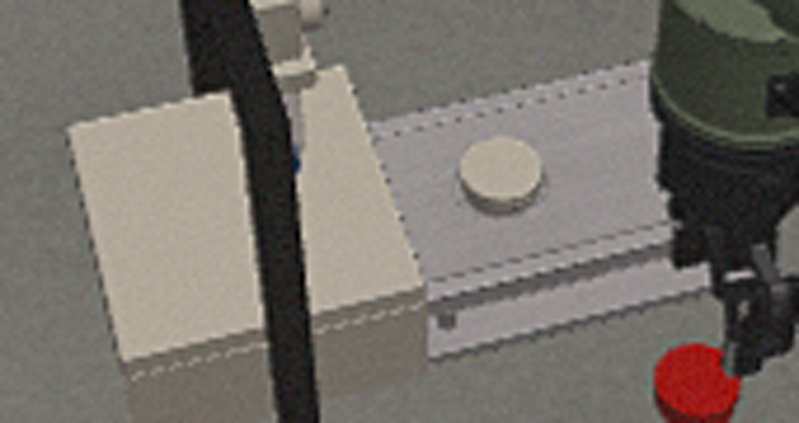

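The dish is centred in the recess at top crop (263,254), with an even rim round it. No dark gap is left at the stop, and the arm is clear. Handing in.

```bash
python3 -c "
from workcell import bot
print(bot.job_done())"
```

```text
the job is handed in; nothing more can be done
None
```

The job is handed in: the plate is home against the front stop and the small white dish is sitting in its recess. It took about 26 s of the 72 s allowed.

**Plate:** I felt for the plate's top with the fingers shut and met it at about 52 mm. I then dragged it about 105 mm, pressing with 10–15 N against a pull of about 6 N. At the stop the pull rose to about 10 N and the fingers began to slip. The largest total load I read was about 17 N. In the pictures the plate meets the front bar with no gap, and the recess lies within about 1 mm of its home position in the top view.

**Dish:** I gripped the dish at 30 N and lowered it until it touched the recess floor, with 5 N of contact at the depth I expected. I then released it and backed away. In the last pictures it stands flat and centred, with an even rim round it, and the robot touches nothing.

**Checks that disagreed or missed:**
- **Dish position:** the dish detector put the placed dish up to 8 mm off in one view. The pictures and the contact depth do not support that, so I went by those.
- **Other things on the bench:** the last detections found the large dish, the jar and three red look-alikes where they had been, within 15 mm and mostly much closer. The clamp was found only in the last top view, so I have no earlier position to compare, but the arm never went near it.

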